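Zero the colour meter, then hold the glass colour cell in its beam

TASK

Zero the bench colour meter: pull its sprung slide out until the pointer stands on the long bold mark (30 mm out), keep it there for a good second, then let it spring back home. Then take the tall glass cell out of the wooden rack, touching it with the fingers only on its two frosted faces and never on the clear ones, and hold it upright and still in the middle of the gap between lamp and receiver, clear of everything, with the beam passing squarely through the middle of its clear faces. The program finishes while the gripper is still holding the cell there; leave the short cell, the thread spool and the brush where they are.

Things in the scene. Friction and masses are not known exactly. Their poses are not given: they have to be found in the camera images.
- meter: Colour meter, fixed, on a 120 x 270 x 12 mm base. Origin on the table under mid-gap, z up; beam along its y. Housings x -45 to 45 mm, up to z 108: lamp y -140 to -55, receiver y 55 to 115. Yaw within 0.3 rad; left or right of the rack.
- beam (a point): Point on the light beam in the middle of the gap, 85 mm above the table; meter's axes, y along the beam. Lens tubes 34 mm in diameter end at y -40 and +40 mm from here, so the gap is 80 mm long; it is open above and on both x sides, and only the base plate (top at z 12 mm) lies below.
- slide (a joint): How far the sprung slide is pulled out, in m: 0 home, stop at 0.05, bold mark at 0.030. It comes out of the front of the lamp housing along the meter's -x. A spring always draws it home: about 2.4 N at home, 4.8 N at the mark; released, it returns by itself.
- slide_grip (a point): Grip point on the axis of the slide's upright black post, 14 x 14 mm, from 28 mm below to 14 mm above this point; moves with the slide. At home at meter x -105, y -90, z 95 mm, 60 mm before the housing. A flat blade 16 mm wide, 16 to 21 mm below this point, leads into the housing; the thin crossbar at the post's foot is the pointer.
- mark (a point): Middle of the long bold line across the fixed steel ruler under the slide (ruler 50 mm wide, top at z 60 mm, meter x -175 to -45 mm; other ticks are short). The slide is at the mark when the pointer, on the post's axis, stands over this line, 30 mm out from home.
- rack: Wooden block 80 (x) x 130 (y) x 28 mm (z), fixed. Origin under its centre on the table. Two slots 38 (x) x 26 (y) mm and 20 mm deep at y -30 and y +30 mm; one holds the tall cell, the other the short one, either way round. Yaw varies within +-0.5 rad.
- cell: Tall glass cell 34 (x) x 22 (y) x 70 mm (z), about 100 g, upright in a rack slot, axes parallel to the rack's. Origin: centre of its underside, 8 mm above the table. Frosted faces: whitish plates 3 mm thick on its narrow sides, x -17 and +17; grip across x. Amber glass between them, 28 x 18 mm, set back 2 mm, has the clear faces, y -9 and +9; light goes through along y.
- cell_mid (a point): Centre of the tall cell and of its clear faces, 35 mm above its underside; same axes as the cell.
- short_cell: Bystander: a cell of the same plan and materials, only 40 mm tall, in the other slot of the rack. Origin at the centre of its underside.
- spool: Bystander: spool of dark thread, 60 mm in diameter, 75 mm tall, standing on the far part of the bench. Origin at the centre of its underside.
- brush: Bystander: flat finishing brush 180 mm long lying on the far part of the bench. Its length runs along its x axis.
Things that resemble listed ones, but are neither listed nor needed, are in the scene too. Of the things shaped like the rack, the wooden one is meant. What is shaped like the cell but black is not meant.

How it is judged (in metres and radians):
On the way, in this order (a step that is already met when the one before it is completed fails the run):
1. the slide is pulled out to the bold mark (30 mm, within 4 mm) and kept there for 0.7 s (value of joint slide between 0.026 and 0.034 m), for 0.7 s.
2. the slide has sprung back home and the fingers are off it (value of joint slide below 0.003 m and contact force between the fingers and slide below 0.1 N), for 0.2 s.
3. the tall cell is lifted clear of the rack, gripped by both frosted faces (contact force between the fingers and cell_c1 above 0.5 N and contact force between the fingers and cell_c2 above 0.5 N and z of cell in the frame of rack above 0.035 m), for 0.2 s.
At the end, for the whole second after the job is handed in: Tall cell held at rest by fingers on both frosted faces, touching neither meter nor rack; face centre within 7 mm sideways, 8 mm in height of the beam, 20 mm of mid-gap; upright and square to the beam within 0.14 rad. Slide home within 3 mm; bystanders moved under 20 mm (contact force between the fingers and cell_c1 above 0.5 N and contact force between the fingers and cell_c2 above 0.5 N and x of cell_mid in the frame of beam between -0.007 and 0.007 m and y of cell_mid in the frame of beam between -0.02 and 0.02 m and z of cell_mid in the frame of beam between -0.008 and 0.008 m and angle between the y axis of cell and the y axis of beam, either way round below 0.14 rad and angle between cell's own z axis and vertical below 0.14 rad and contact force between cell and meter below 0.1 N and contact force between cell and rack below 0.1 N and linear speed of cell below 0.03 m/s and value of joint slide below 0.003 m and distance of each of short_cell, spool, brush from where it was at the start of the episode below 0.02 m); the arm keeps its last pose, push and grip.
It fails at once if the fingers touch the clear glass of the tall cell (contact force between the fingers and cell_c0 above 0.3 N).
It fails at once if the short cell, the spool or the brush is disturbed (moved more than 20 mm) (distance of any of short_cell, spool, brush from where it was at the start of the episode above 0.02 m).
It also fails if it takes over 51 s, if anything falls off the work surface, if the arm or the gripper's body presses on something with over 40 N, if the wrist force passes 120 N, or if a joint passes its speed limit or range.

ROBOT

A 6-joint arm with a two-finger parallel gripper is mounted at the origin on the work surface. World frame = base frame: x ahead of the robot, y to its left, z up, the work surface at z = 0. Lengths are in m, angles in degrees, forces in N, time in s.
With the tool pointing down it reaches from about 0.3 to 0.875 m from the base axis. Payload 4.2 kg.
Tool frame: the origin (TCP) lies on the front face of the gripper's body, between the roots of the fingers; the fingertips stand 73 mm ahead of it and the grasp point (between the pads) lies 54 mm ahead of it; z points along the fingers, y is the direction in which the jaws open and shut (so a half turn about z gives the same grasp; the last joint's range is limited). The gripper opens to 85 mm and grips with 20 to 120 N. Pads are 22 mm wide; open, the fingers measure 114 mm over their backs; the gripper's body (76 mm by 85 mm) begins 54 mm behind the grasp point. The pads swing forward as they close: fully open they stand 13 mm farther back than shut.
Start: joints at [-73.281, 18.312, 89.639, -0, 72.044, -1.146], TCP at [0.176, -0.547, 0.304] pointing down, gripper open.
Joint ranges: [-177.97, 177.97], [-48.28, 115.42], [12.27, 149.76], [-77.06, 257.06], [2.81, 150.46], [-146.56, 146.56]. Speed limits (degrees/s): [147.25, 147.25, 180, 180, 180, 180].

INTERFACE

Orientations are given as a 3x3 rotation matrix whose columns are the frame's x, y, z axes.
In Python, from rig import manip, imaging gives the robot as it stands.
- The arm moves only by the shell command python3 -m handwheel 'ROWS' [FORCE]. ROWS is JSON, a list of rows, each a list of 7 numbers: the shift along the tool's x, y, z in mm, then the turn, a rotation vector about the tool's x, y, z in rad, then the opening, from 0 (shut) to 1 (fully open). In form: [[dx, dy, dz, wx, wy, wz, gripper], ...]. A call has 1 to 12 rows; each row is the pose to reach, as a shift and turn from the pose commanded when the call began, along the tool's axes at that moment; what a row does not reach only later rows make up. A row lasts 1/8 s, in which the tool goes at most 62.5 mm and 10.7 degrees, less where a joint would pass 70% of its speed; a pose out of reach is approached as far as the arm can. A call with a gripper value outside its range is refused whole. The fingers move at their own pace and stop on an object; FORCE is the grip in N (left out, the last holds). Time passes only in rows, so rows that repeat a pose let the fingers close. It gives the time, the measured TCP pose, the force and the opening at its end, in the units of the state.
- manip.state(): the state, without advancing time (a new reading comes with each control period).
- imaging.get_image(name): name is "scene" or "top"; returns a dict with "pixels" (384x512x3 uint8, red, green, blue), "depth" (384x512 float32, m along the optical axis (not along the pixel's ray), 0 where there is no reading), "intrinsics" (3x3 intrinsics, pixels), "R" (3x3) and "t" (3): a world point X has camera coordinates R X + t. Camera axes: x right, y down, z forward; pixel columns grow to the right and rows downward; lengths in m; the calibration is good to about 2 mm. A picture is of the moment at which its call begins.
- manip.finish_job(): hands the job in, once; it reports no verdict.
The state is a dict: "t": time; "joint_positions": joint angles; "dq": joint speeds; "effort": joint torques, N m; "tool_pos": TCP position; "tool_rot": TCP orientation; "force": force on the tool from outside, world axes, zero at the start; "ft_torque": the same for the moment, N m; "finger_gap": opening from 0.0 (shut) to 1.0 (fully open).
Only numpy, scipy, OpenCV 4.12 (cv2) and the standard library are available. Lean on these libraries where they do the work, as an engineer would, in place of code of your own. Each camera call takes 0.05 s, during which the arm holds its last target.

## Working session

There is one attempt and no reset: what is moved stays moved. The work goes in short steps, Python scripts to look and compute and a shell command to move; the robot and the scene stay as the last step left them, time stands still between calls to the robot, and variables do not carry over. Pictures are saved under pics/ and viewed, and the job is handed in when it is done.

```bash
ls; mkdir -p pics
python3 - <<'E'
from rig import manip, imaging
import cv2,numpy as np
print(manip.state())
for n in("scene","top"):
    im=imaging.get_image(n); np.savez(f"pics/{n}0.npz",**im)
    cv2.imwrite(f"pics/{n}0.png",cv2.resize(im["pixels"][:,:,::-1],(800,600),interpolation=cv2.INTER_CUBIC))
    print(n,im["intrinsics"].tolist(),(-im["R"].T@im["t"]).tolist(),im["R"].tolist())
E
```

```text
pics
{'t': 0.0, 'joint_positions': array([-7.32802544e+01,  1.83506742e+01,  8.97073978e+01,  4.35765291e-04,
        7.20419193e+01, -1.14468967e+00]), 'dq': array([ 0.00666852, -0.01980807,  0.01932592,  0.04436376,  0.06369583,
       -0.03098106]), 'effort': array([-2.51751226e-03, -4.15526962e+01, -2.34169167e+01, -2.90559738e-04,
        8.36249557e-03,  2.33783476e-05]), 'tool_pos': array([ 0.17630443, -0.54693863,  0.3030851 ]), 'tool_rot': array([[ 9.51785735e-01,  3.06763214e-01, -4.95141217e-04],
       [ 3.06763611e-01, -9.51784265e-01,  1.67347615e-03],
       [ 4.20933044e-05, -1.74468204e-03, -9.99998477e-01]]), 'force': array([ 0.27150181,  0.44710676, -0.13005007]), 'ft_torque': array([-0.07027286, -0.02641442,  0.05488963]), 'finger_gap': 0.9982938086954797}
scene [[357.2976265158406, 0.0, 256.2867777675132], [0.0, 357.2976265158406, 189.37262541478555], [0.0, 0.0, 1.0]] [0.8522444015938224, -0.3750275854577711, 0.6970958301392414] [[0.843063591144673, 0.5375367655004025, 0.017262879875984058], [0.4465481726297757, -0.6817482698326467, -0.5794946299157575], [-0.2997307305019881, 0.49625953120877997, -0.8147932049773039]]
top [[402.8454302624784, 0.0, 258.93107491433744], [0.0, 402.8454302624784, 186.11172844049244], [0.0, 0.0, 1.0]] [0.506685641705557, -0.03053779602771853, 0.9756051049342191] [[0.004742821761987999, -0.9993175645683715, -0.03663210049769098], [-0.992460710426906, -0.0002174722345422041, -0.12256300814172262], [0.12247140033760856, 0.03693721498659749, -0.9917844515056581]]
```

View pics/scene0.png

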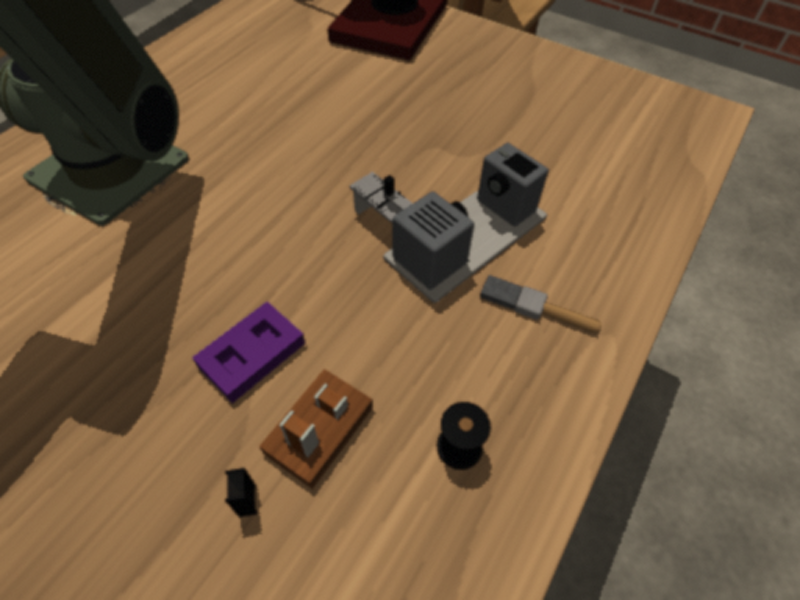

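View pics/top0.png

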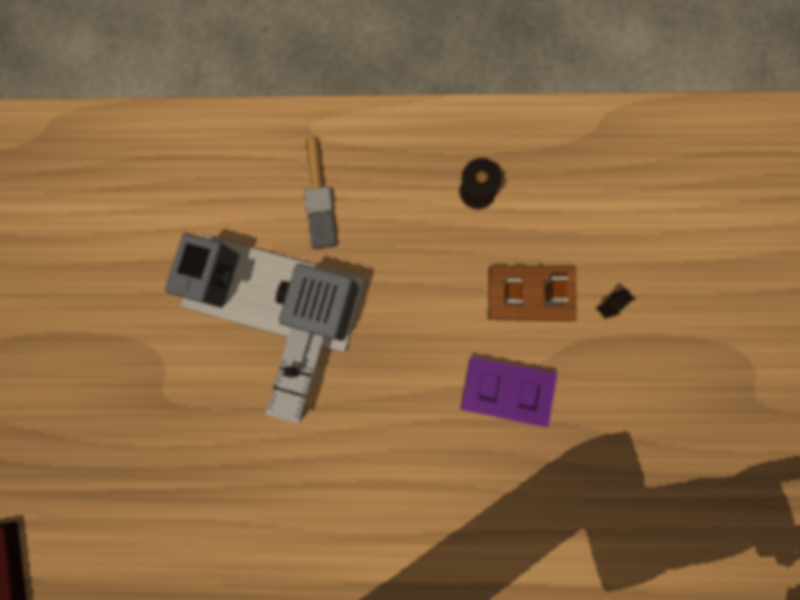

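Both views show the same layout. In the top view (800 px):
- The wooden rack is at (532,292), with the tall cell at (558,290) and the short one at (514,290). The meter is at (270,290) with its slide post at (291,371).
- The spool is at (482,182) and the brush at (320,200).

Things that could be mistaken for a target:
- **Rack:** wooden (532,292) or purple (509,390). I choose the wooden one.
- **Cell:** tall amber (558,290), short amber (514,290) or black (615,301). I choose the tall amber one.
- **Line on the ruler:** bold mark (290,391) or pointer bar (295,371).

Next I'll check these choices in close crops and measure.

```bash
cat > h.py <<'E'
import numpy as np,cv2
from rig import manip,imaging
def load(n): return dict(np.load(f"pics/{n}.npz"))
def ray(im,uv,z):
    uv=np.atleast_2d(np.asarray(uv,float)); K,R,t=im["intrinsics"],im["R"],im["t"]
    d=np.c_[uv,np.ones(len(uv))]@np.linalg.inv(K).T@R; c=-R.T@t
    return c+d*((z-c[2])/d[:,2])[:,None]
def proj(im,X):
    p=(np.atleast_2d(X)@im["R"].T+im["t"])@im["intrinsics"].T; return p[:,:2]/p[:,2:]
def cloud(im):
    h,w=im["depth"].shape; v,u=np.mgrid[:h,:w]; K,R,t=im["intrinsics"],im["R"],im["t"]
    p=np.stack([u,v,np.ones_like(u)],-1)@np.linalg.inv(K).T*im["depth"][...,None]
    return (p-t)@R
def crop(im,x0,y0,w,h,name,s):
    cv2.imwrite(f"pics/{name}.png",cv2.resize(im["pixels"][y0:y0+h,x0:x0+w,::-1],(w*s,h*s),interpolation=cv2.INTER_NEAREST))
E
python3 - <<'E'
from h import *
t=load("top0");s=load("scene0")
crop(t,300,155,110,60,"c_top_rack",7)
crop(t,95,140,150,140,"c_top_meter",4)
crop(s,140,225,110,90,"c_sc_rack",6)
crop(s,210,80,150,120,"c_sc_meter",5)
for n,im in(("top",t),("scene",s)):
    P=cloud(im); hsv=cv2.cvtColor(im["pixels"],cv2.COLOR_RGB2HSV)
    ok=im["depth"]>0
    print(n,ok.mean())
    # table height check
    print("table z",np.median(P[ok][:,2]))
    m=ok&(P[...,2]>.098)&(P[...,2]<.118)&(P[...,0]>.3)&(P[...,0]<.8)&(P[...,1]>0)
    nl,lab,st,cen=cv2.connectedComponentsWithStats(m.astype(np.uint8))
    for i in range(1,nl):
        if st[i,4]>30:
            Q=P[lab==i]; print(" hi",st[i],cen[i],Q.mean(0).round(4),cv2.minAreaRect(Q[:,:2].astype(np.float32)))
    m=ok&(P[...,2]>.020)&(P[...,2]<.036)&(P[...,1]<0)&(P[...,0]>.4)&(P[...,0]<.8)&(hsv[...,0]<25)
    nl,lab,st,cen=cv2.connectedComponentsWithStats(m.astype(np.uint8))
    for i in range(1,nl):
        if st[i,4]>100:
            Q=P[lab==i]; print(" rack",st[i],cen[i],Q.mean(0).round(4),cv2.minAreaRect(Q[:,:2].astype(np.float32)))
E
```

```text
top 0.9959971110026041
table z -0.0005213478144302277
 hi [ 105  149   39   45 1148] [123.93902439 171.3684669 ] [0.6467 0.3004 0.1077] ((0.6461290121078491, 0.2970048785209656), (0.07505527138710022, 0.08986606448888779), 74.29562377929688)
 hi [ 176  169   49   48 1638] [200.48534799 192.33882784] [0.6003 0.1293 0.1074] ((0.6025901436805725, 0.1355695277452469), (0.10014232248067856, 0.09008722007274628), 74.88324737548828)
 hi [181 235   8   7  47] [184.36170213 237.89361702] [0.5015 0.1619 0.1075] ((0.5012884140014648, 0.1625252217054367), (0.0143929123878479, 0.012894266285002232), 89.35931396484375)
 rack [ 313  170   56   36 1501] [339.95469687 187.69020653] [ 0.6201 -0.1861  0.0276] ((0.6210559606552124, -0.18767693638801575), (0.13018570840358734, 0.08025529235601425), 88.90067291259766)
scene 0.996063232421875
table z -0.001980756136742519
 hi [310  91  42  30 690] [329.86086957 106.05797101] [0.6506 0.2951 0.1058] ((0.6470589637756348, 0.2946125566959381), (0.07452545315027237, 0.09026861190795898), 72.74484252929688)
 hi [246 112   7   8  42] [248.95238095 115.5       ] [0.5035 0.1584 0.1048] ((0.5023586750030518, 0.15971319377422333), (0.0139202531427145, 0.013674537651240826), 77.87068176269531)
 hi [ 251  123   53   40 1192] [277.55620805 141.89932886] [0.6041 0.1221 0.1057] ((0.6033180952072144, 0.13304564356803894), (0.1019037663936615, 0.09002502262592316), 75.09203338623047)
 rack [ 166  236   73   74 2006] [203.27666999 272.72981057] [ 0.6261 -0.1926  0.0261] ((0.6218037009239197, -0.18879970908164978), (0.13186532258987427, 0.08149805665016174), 88.63390350341797)
```

View pics/c_top_rack.png

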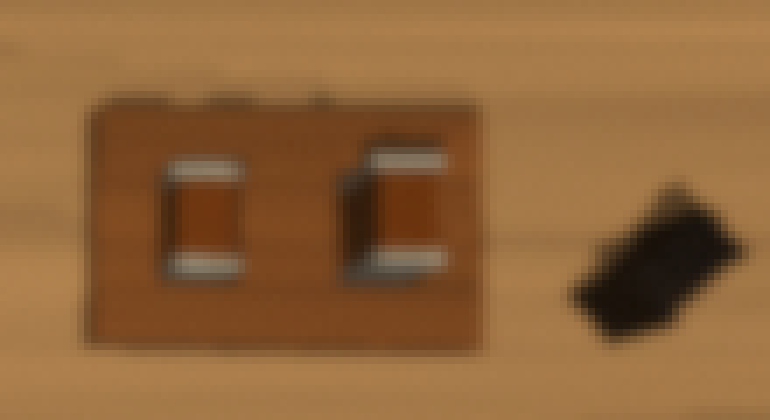

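View pics/c_top_meter.png

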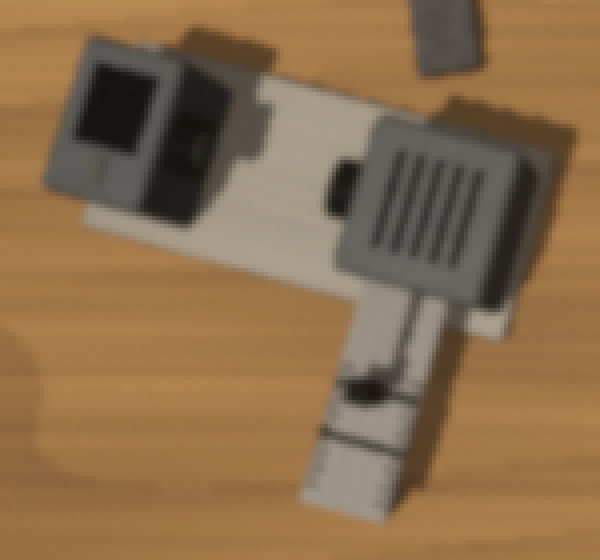

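View pics/c_sc_meter.png

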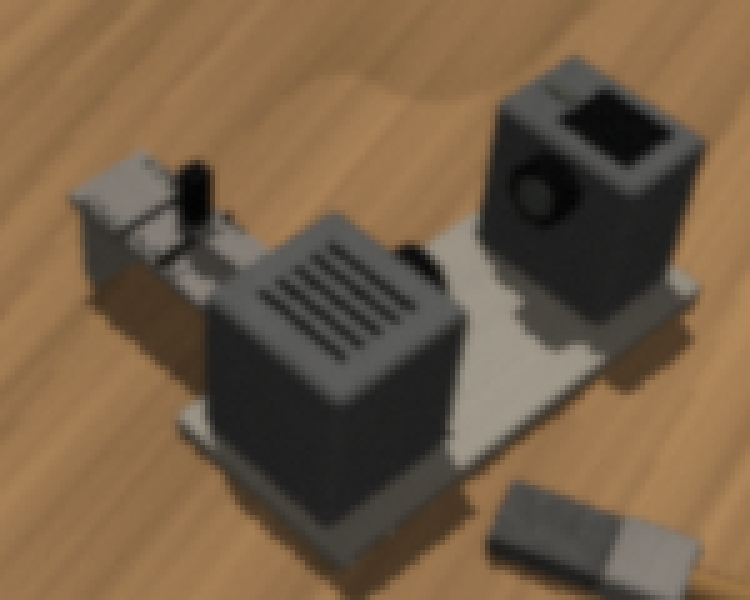

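View pics/c_sc_rack.png

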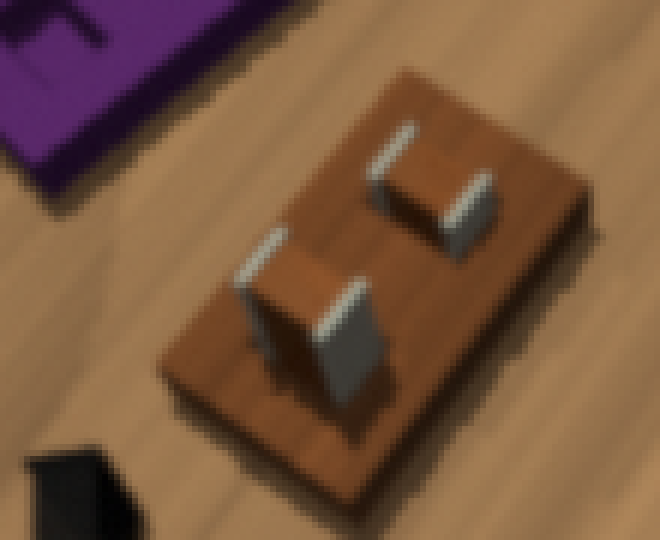

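The crops confirm the choice. The wooden rack holds two amber cells with whitish plates, and the tall one stands in the right-hand slot: top-view pixel ≈(358,185), scene ≈(192,272). Its frosted faces look along world ±x. The post stands at top pixel (184,238), with the bold line clearly beyond it at (185,250). Now I'll take fine measurements and work out the first move.

```bash
cat >> h.py <<'E'
def tgt(xyz,yaw_deg):
    """print shift (tool mm) & rotvec to reach TCP xyz, tool down, tool y axis at yaw"""
    a=np.radians(yaw_deg); y=np.array([np.cos(a),np.sin(a),0]); z=np.array([0,0,-1.]); x=np.cross(y,z)
    R=np.stack([x,y,z],1); s=manip.state(); R0=s["tool_rot"]
    d=R0.T@(np.array(xyz)-s["tool_pos"])*1000; r=cv2.Rodrigues(R0.T@R)[0].ravel()
    print("t",s["t"],"pos",s["tool_pos"].round(4),"shift",d.round(1),"rot",r.round(3),"F",s["force"].round(2),"gap",round(s["finger_gap"],3))
E
python3 - <<'E'
from h import *
for n in("top0","scene0"):
    im=load(n);P=cloud(im)
    px=im["pixels"]; hsv=cv2.cvtColor(px,cv2.COLOR_RGB2HSV)
    m=(P[...,2]>.070)&(P[...,2]<.086)&(abs(P[...,0]-.62)<.06)&(abs(P[...,1]+.21)<.05)
    Q=P[m]; v,u=np.nonzero(m)
    print(n,m.sum(),"px",u.mean(),v.mean(),Q.mean(0).round(4),cv2.minAreaRect(Q[:,:2].astype(np.float32)))
    w=m&(hsv[...,1]<90); v,u=np.nonzero(w)
    X=ray(im,np.c_[u,v],.078); print(" white",w.sum(),X.mean(0).round(4),cv2.minAreaRect(X[:,:2].astype(np.float32)))
    # predicted mark
    X0=np.array([.6264,.2212]);a=np.radians(-15.1);ex=np.array([np.cos(a),np.sin(a)]);ey=np.array([-ex[1],ex[0]])
    for l in(-105,-135):
        q=X0+l/1e3*ex-.09*ey; print(" pred",l,q.round(4),proj(im,[*q,.060]).round(1), proj(im,[*q,.109]).round(1))
X=tgt([.5015,.1617,.25],74.9)
E
```

```text
top0 136 px 357.09558823529414 184.9264705882353 [ 0.6206 -0.2164  0.0754] ((0.6201229691505432, -0.21659457683563232), (0.021637169644236565, 0.03261679410934448), 88.84709930419922)
 white 28 [ 0.6152 -0.216   0.078 ] ((0.6201097965240479, -0.2163754552602768), (0.0314415879547596, 0.019837310537695885), 0.04335954785346985)
 pred -105 [0.5016 0.1617] [[189.1 237.8]] [[184.3 237.9]]
 pred -135 [0.4726 0.1695] [[185.3 250.6]] [[180.3 251.5]]
scene0 206 px 189.873786407767 272.56796116504853 [ 0.6219 -0.2197  0.0744] ((0.6214185953140259, -0.2190495729446411), (0.022154230624437332, 0.03466629236936569), 89.05094909667969)
 white 66 [ 0.6257 -0.2209  0.078 ] ((0.6231477856636047, -0.2202567309141159), (0.02206292748451233, 0.036477770656347275), 88.95626068115234)
 pred -105 [0.5016 0.1617] [[249.  127.9]] [[249.  113.1]]
 pred -135 [0.4726 0.1695] [[241.1 121.5]] [[240.8 106.6]]
t 0.1 pos [ 0.1763 -0.547   0.3032] shift [ 526.9 -574.6   54.1] rot [-1.000e-03 -2.000e-03 -2.566e+00] F [ 0.29  0.41 -0.36] gap 0.999
```

```bash
python3 -m handwheel '[[37,-40,0,0,0,-0.18,1],[74,-80,0,0,0,-0.36,1],[111,-120,0,0,0,-0.54,1],[148,-160,0,0,0,-0.72,1],[185,-200,0,0,0,-0.9,1],[222,-240,0,0,0,-1.08,0.6],[259,-280,0,0,0,-1.26,0.6],[296,-320,0,0,0,-1.44,0.6],[333,-360,0,0,0,-1.62,0.6],[370,-400,0,0,0,-1.8,0.6],[407,-440,0,0,0,-1.98,0.6],[444,-480,0,0,0,-2.16,0.6]]' 40
python3 -c "
from h import *
tgt([.5015,.1617,.25],74.9)"
```

```text
t: 1.6
tool_pos: [0.4521, 0.0476, 0.3037]
tool_rot: [[-0.788, 0.616, -0.0], [0.616, 0.788, -0.0], [-0.0, -0.0, -1.0]]
force: [0.7, 0.4, -0.4]
finger_gap: 0.604
t 1.6 pos [0.4521 0.0476 0.3037] shift [ 31.3 120.4  53.7] rot [-0.   0.  -0.4] F [ 0.69  0.4  -0.45] gap 0.604
```

```bash
python3 -m handwheel '[[10,40,18,0,0,-0.14,0.6],[20,80,36,0,0,-0.28,0.6],[31,120,54,0,0,-0.4,0.6],[31,120,54,0,0,-0.4,0.6],[31,120,54,0,0,-0.4,0.6]]'
python3 - <<'E'
from h import *
tgt([.5015,.1617,.158],74.9)
for n in("top","scene"):
    im=imaging.get_image(n); np.savez(f"pics/{n}1.npz",**im)
t=load("top1");s=load("scene1")
crop(t,95,140,150,140,"t1",4);crop(s,180,40,150,140,"s1",4)
E
```

```text
t: 2.22
tool_pos: [0.5016, 0.1587, 0.2497]
tool_rot: [[-0.964, 0.267, -0.001], [0.267, 0.964, -0.001], [0.001, -0.001, -1.0]]
force: [-0.0, -0.4, -1.1]
finger_gap: 0.601
t 2.225 pos [0.5016 0.1587 0.2497] shift [ 0.8  2.9 91.7] rot [-0.001 -0.001 -0.007] F [-0.03 -0.42 -1.08] gap 0.601
```

View pics/s1.png

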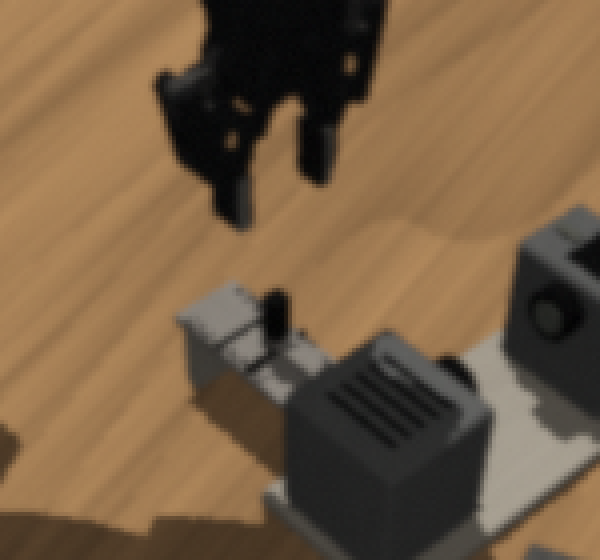

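View pics/t1.png

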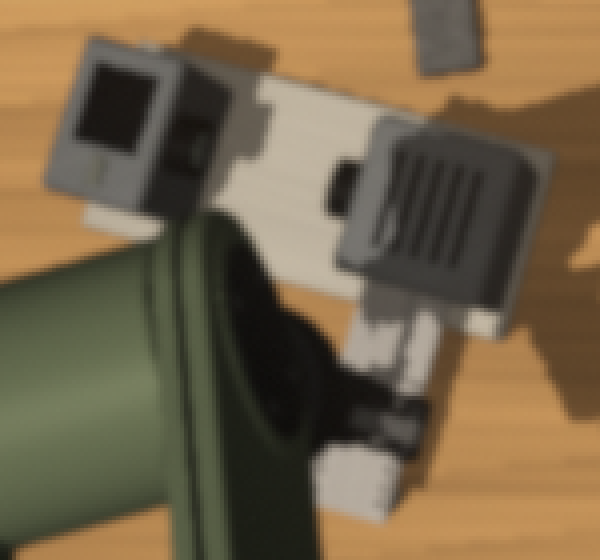

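The scene view shows the open fingers straddling the post (crop pixel 275,315), with nothing in the way below. I'll descend.

```bash
python3 -m handwheel '[[1,3,20,0,0,-0.007,0.6],[1,3,45,0,0,-0.007,0.6],[1,3,70,0,0,-0.007,0.6],[1,3,85,0,0,-0.007,0.6],[1,3,92,0,0,-0.007,0.6],[1,3,92,0,0,-0.007,0.6],[1,3,92,0,0,-0.007,0.6]]'
python3 - <<'E'
from h import *
tgt([.5015,.1617,.158],74.9)
im=imaging.get_image("scene");np.savez("pics/scene2.npz",**im);crop(im,190,60,120,110,"s2",5)
E
```

```text
t: 3.2
tool_pos: [0.5023, 0.1623, 0.1587]
tool_rot: [[-0.966, 0.26, 0.002], [0.26, 0.966, 0.0], [-0.002, 0.001, -1.0]]
force: [0.8, -0.4, -0.4]
finger_gap: 0.602
t 3.2 pos [0.5023 0.1623 0.1587] shift [ 0.6 -0.8  0.7] rot [0.001 0.002 0.001] F [ 0.77 -0.45 -0.44] gap 0.602
```

View pics/s2.png

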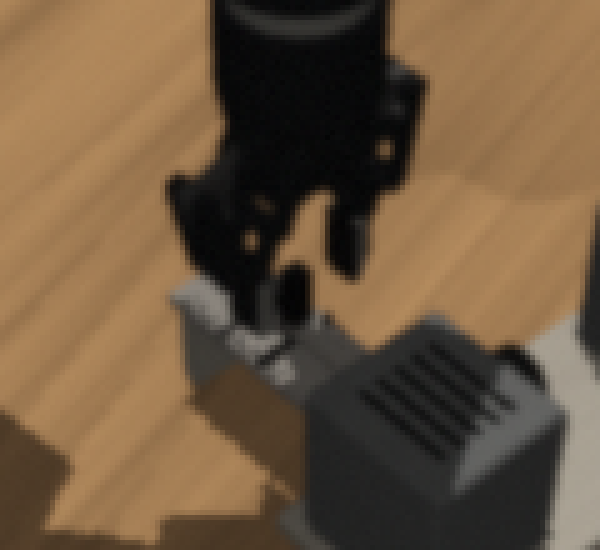

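The post at (293,290) in the crop stands between the two fingers. I'll close on it.

```bash
python3 -m handwheel '[[0,0,0,0,0,0,0.3],[0,0,0,0,0,0,0],[0,0,0,0,0,0,0],[0,0,0,0,0,0,0],[0,0,0,0,0,0,0],[0,0,0,0,0,0,0]]' 40
python3 - <<'E'
from h import *
tgt([.5015,.1617,.158],74.9)
im=imaging.get_image("scene");np.savez("pics/scene3.npz",**im);crop(im,190,60,120,110,"s3",5)
E
```

```text
t: 4.0
tool_pos: [0.5014, 0.1607, 0.1584]
tool_rot: [[-0.966, 0.259, -0.001], [0.259, 0.966, -0.004], [-0.0, -0.004, -1.0]]
force: [-0.6, -7.6, 5.8]
finger_gap: 0.154
t 4.0 pos [0.5014 0.1607 0.1584] shift [0.2 1.  0.4] rot [-0.004  0.     0.002] F [-0.56 -7.61  5.83] gap 0.154
```

View pics/s3.png

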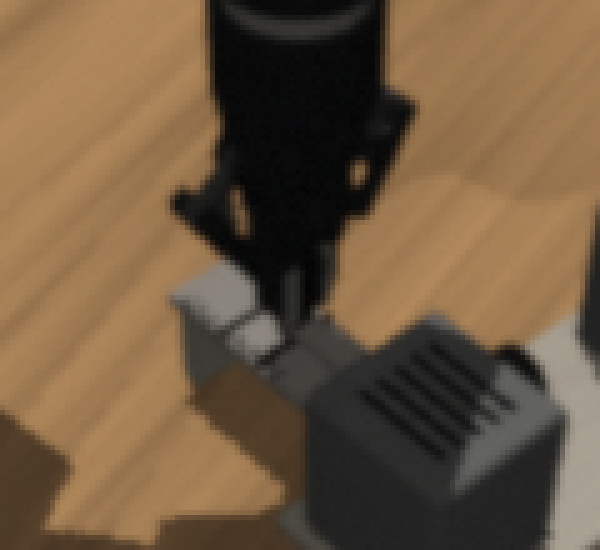

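Gripped: the gap is 0.154, about 13 mm. Tool x lies along meter −x, so I'll pull in +x.

```bash
python3 -m handwheel '[[6,0,0,0,0,0,0],[12,0,0,0,0,0,0],[18,0,0,0,0,0,0],[24,0,0,0,0,0,0],[28,0,0,0,0,0,0],[30,0,0,0,0,0,0],[30,0,0,0,0,0,0]]'
python3 - <<'E'
from h import *
p0=np.array([.5014,.1607]);s=manip.state();e=np.array([-.966,.259]);print((s["tool_pos"][:2]-p0)@e, s["force"],s["finger_gap"])
im=imaging.get_image("scene");np.savez("pics/scene4.npz",**im);crop(im,190,60,120,110,"s4",5)
im=imaging.get_image("top");np.savez("pics/top4.npz",**im);crop(im,150,200,80,80,"t4",7)
E
```

```text
t: 4.92
tool_pos: [0.4733, 0.1683, 0.1584]
tool_rot: [[-0.966, 0.258, 0.002], [0.258, 0.966, -0.004], [-0.003, -0.003, -1.0]]
force: [2.1, -8.3, 2.5]
finger_gap: 0.157
0.029079468392717363 [ 2.05397609 -8.28171594  2.54707304] 0.15657756342567766
```

View pics/s4.png

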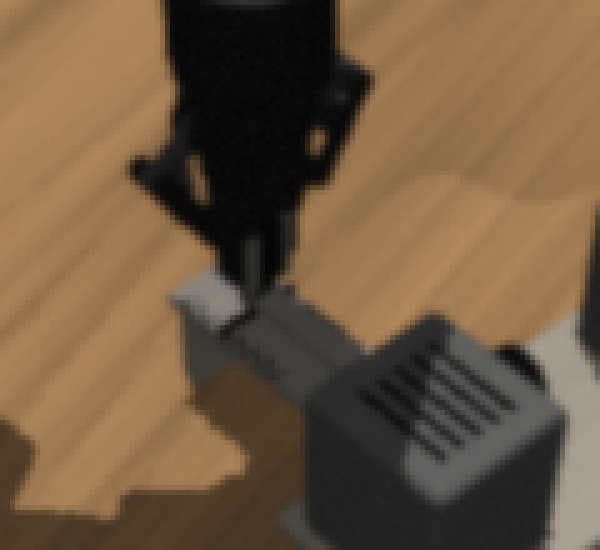

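View pics/t4.png

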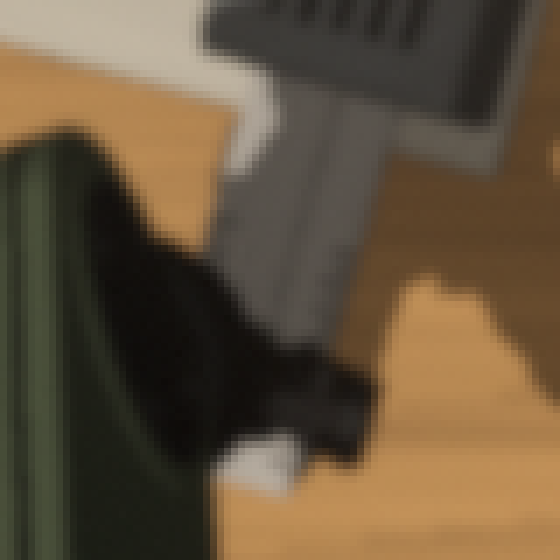

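The scene view shows the pointer bar and bold line merged into one dark line. Its near end is at crop (220,332) and its far end at (287,288), close to the (290,285) I predicted for 30 mm. The TCP travelled 29.1 mm. I'll take one enlarged check against the starting picture while time stands still.

Run:
```python
from h import *
a=load("scene0")["pixels"][105:145,220:270,::-1];b=load("scene4")["pixels"][105:145,220:270,::-1]
im=np.hstack([a,b]);im=cv2.convertScaleAbs(im,alpha=1.6);cv2.imwrite("pics/cmp4.png",cv2.resize(im,None,fx=8,fy=8,interpolation=cv2.INTER_CUBIC))
```

```text
(no output)
```

View pics/cmp4.png

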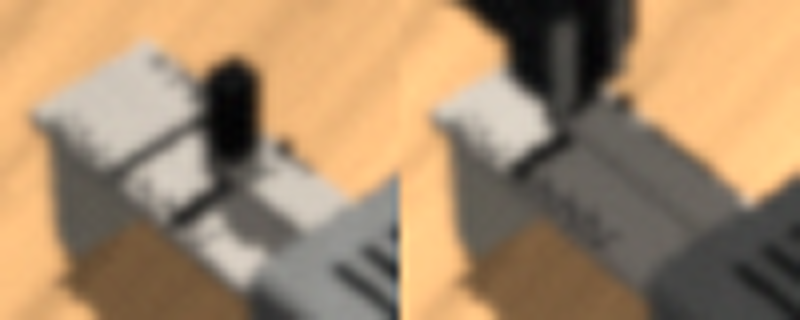

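The pointer end moved (7.5, 6.0) px, where 30 mm predicts (7.9, 6.4), so the slide is about 28.5–29 mm out. I'll add 1 mm and hold for over 1 s.

```bash
python3 -m handwheel '[[1,0,0,0,0,0,0],[1,0,0,0,0,0,0],[1,0,0,0,0,0,0],[1,0,0,0,0,0,0],[1,0,0,0,0,0,0],[1,0,0,0,0,0,0],[1,0,0,0,0,0,0],[1,0,0,0,0,0,0],[1,0,0,0,0,0,0],[1,0,0,0,0,0,0],[1,0,0,0,0,0,0]]'
python3 - <<'E'
from h import *
p0=np.array([.5014,.1607]);s=manip.state();e=np.array([-.966,.259]);print((s["tool_pos"][:2]-p0)@e, s["force"],s["finger_gap"])
E
```

```text
t: 6.4
tool_pos: [0.4726, 0.1685, 0.1583]
tool_rot: [[-0.966, 0.258, 0.002], [0.258, 0.966, -0.004], [-0.003, -0.003, -1.0]]
force: [1.1, -9.0, 2.7]
finger_gap: 0.155
0.029864578596774327 [ 1.12885941 -9.0183051   2.67178032] 0.15532631744666323
```

```bash
python3 -m handwheel '[[1,0,0,0,0,0,0.6],[1,0,0,0,0,0,0.6],[1,0,0,0,0,0,0.6],[1,0,0,0,0,0,0.6],[1,0,0,0,0,0,0.6],[1,0,0,0,0,0,0.6]]'
python3 - <<'E'
from h import *
im=imaging.get_image("scene");np.savez("pics/scene5.npz",**im)
a=load("scene0")["pixels"][105:145,220:270,::-1];b=im["pixels"][105:145,220:270,::-1]
im=np.hstack([a,b]);im=cv2.convertScaleAbs(im,alpha=1.6);cv2.imwrite("pics/cmp5.png",cv2.resize(im,None,fx=8,fy=8,interpolation=cv2.INTER_CUBIC))
E
```

```text
t: 7.15
tool_pos: [0.4708, 0.1706, 0.1578]
tool_rot: [[-0.966, 0.26, -0.0], [0.26, 0.966, -0.0], [0.0, -0.0, -1.0]]
force: [0.3, 0.4, 0.5]
finger_gap: 0.6
```

View pics/cmp5.png

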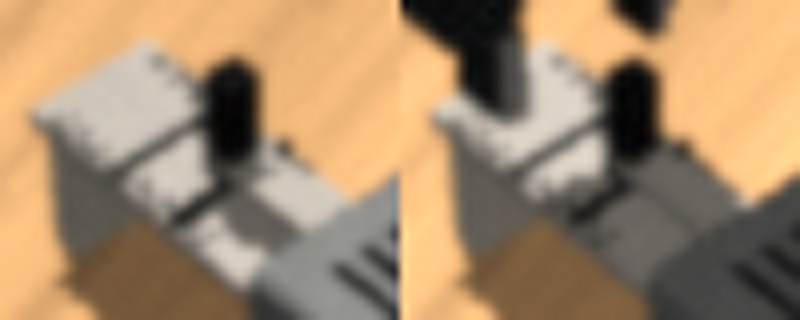

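The slide is back home: post and pointer match the starting picture. Now I'll rise and plan the move to the cell.

```bash
python3 -m handwheel '[[0,0,-30,0,0,0,0.6],[0,0,-80,0,0,0,0.6],[0,0,-120,0,0,0,0.6],[0,0,-120,0,0,0,0.6]]'
python3 -c "
from h import *
tgt([.6208,-.2178,.22],-1.1)"
```

```text
t: 7.7
tool_pos: [0.4722, 0.171, 0.2812]
tool_rot: [[-0.966, 0.26, 0.007], [0.26, 0.966, 0.002], [-0.006, 0.004, -1.0]]
force: [-0.4, -0.3, -0.1]
finger_gap: 0.601
t 7.7 pos [0.4722 0.171  0.2812] shift [-244.1 -337.1   61.4] rot [0.008 0.003 1.327] F [-0.39 -0.29 -0.13] gap 0.601
```

```bash
python3 -m handwheel '[[-28,-38,0,0,0,0.15,0.6],[-58,-80,0,0,0,0.31,0.6],[-88,-122,0,0,0,0.48,0.9],[-118,-164,0,0,0,0.65,0.9],[-148,-206,0,0,0,0.82,0.9],[-178,-248,0,0,0,0.99,0.9],[-208,-290,20,0,0,1.16,0.9],[-234,-325,40,0,0,1.28,0.9],[-244,-337,60,0,0,1.327,0.9],[-244,-337,60,0,0,1.327,0.9],[-244,-337,60,0,0,1.327,0.9]]'
python3 - <<'E'
from h import *
tgt([.6208,-.2178,.109],-1.1)
im=imaging.get_image("scene");np.savez("pics/scene6.npz",**im);crop(im,120,150,150,150,"s6",4)
im=imaging.get_image("top");np.savez("pics/top6.npz",**im);crop(im,290,130,130,100,"t6",6)
E
```

```text
t: 9.07
tool_pos: [0.6188, -0.2169, 0.2181]
tool_rot: [[0.017, 1.0, -0.0], [1.0, -0.017, 0.001], [0.001, -0.0, -1.0]]
force: [0.7, 0.4, 0.5]
finger_gap: 0.903
t 9.075 pos [ 0.6188 -0.2169  0.2181] shift [ -0.9   2.1 109.1] rot [-0.    -0.001  0.002] F [0.66 0.44 0.5 ] gap 0.903
```

View pics/s6.png

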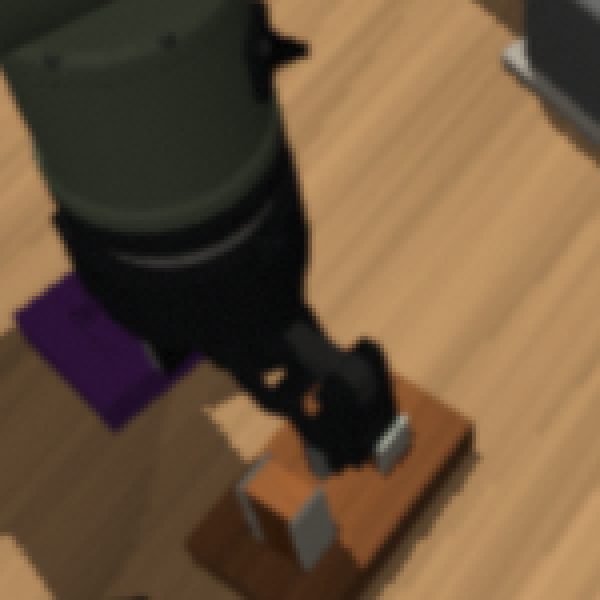

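View pics/t6.png

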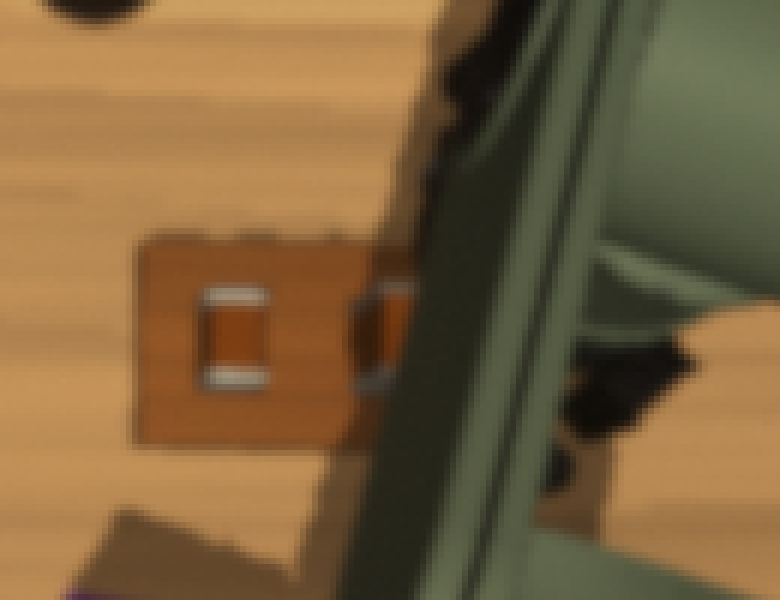

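The open fingers are above the tall cell (scene crop 290,510), one on each frosted side. I'll descend most of the way and look.

```bash
python3 -m handwheel '[[-1,2,25,0,0,0,0.8],[-1,2,50,0,0,0,0.8],[-1,2,72,0,0,0,0.8],[-1,2,85,0,0,0,0.8],[-1,2,85,0,0,0,0.8],[-1,2,85,0,0,0,0.8]]'
python3 - <<'E'
from h import *
tgt([.6208,-.2178,.109],-1.1)
im=imaging.get_image("scene");np.savez("pics/scene7.npz",**im);crop(im,150,220,100,90,"s7",6)
E
```

```text
t: 9.93
tool_pos: [0.6215, -0.2193, 0.1342]
tool_rot: [[0.019, 1.0, 0.002], [1.0, -0.019, -0.001], [-0.001, 0.002, -1.0]]
force: [-0.5, -0.3, -0.6]
finger_gap: 0.798
t 9.925 pos [ 0.6215 -0.2193  0.1342] shift [ 1.5 -0.8 25.2] rot [0.002 0.001 0.001] F [-0.52 -0.25 -0.59] gap 0.798
```

View pics/s7.png

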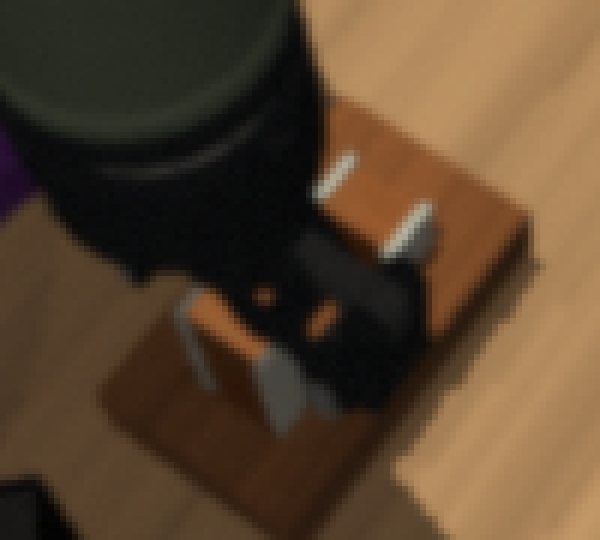

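The far finger tip at (330,400) is in line with the plates at (195,340) and (285,390), clear of the far plate by about 15 mm as expected. I'll go down the last 25 mm and close.

```bash
python3 -m handwheel '[[1,0,12,0,0,0,0.8],[1,0,22,0,0,0,0.8],[1,0,25,0,0,0,0.8],[1,0,25,0,0,0,0.8],[1,0,25,0,0,0,0.6],[1,0,25,0,0,0,0.4],[1,0,25,0,0,0,0.2],[1,0,25,0,0,0,0.2],[1,0,25,0,0,0,0.2],[1,0,25,0,0,0,0.2]]' 30
python3 - <<'E'
from h import *
tgt([.6208,-.2178,.109],-1.1)
im=imaging.get_image("scene");np.savez("pics/scene8.npz",**im);crop(im,150,220,100,90,"s8",6)
E
```

```text
t: 11.22
tool_pos: [0.6211, -0.2184, 0.1083]
tool_rot: [[0.019, 1.0, 0.001], [1.0, -0.019, -0.0], [-0.0, 0.001, -1.0]]
force: [-0.7, 0.4, 3.6]
finger_gap: 0.395
t 11.225 pos [ 0.6211 -0.2184  0.1083] shift [ 0.6 -0.3 -0.7] rot [0.001 0.    0.   ] F [-0.73  0.41  3.62] gap 0.395
```

View pics/s8.png

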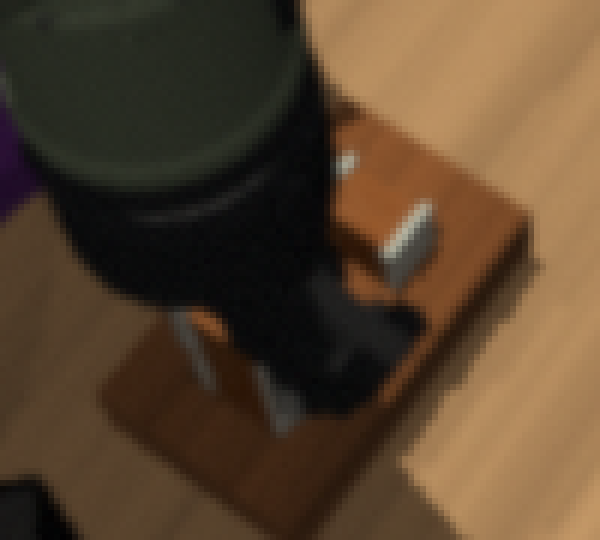

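Gap 0.395 is 33.6 mm, so it holds the frosted faces. Lift straight up.

```bash
python3 -m handwheel '[[0,0,-6,0,0,0,0.2],[0,0,-14,0,0,0,0.2],[0,0,-26,0,0,0,0.2],[0,0,-45,0,0,0,0.2],[0,0,-45,0,0,0,0.2],[0,0,-75,0,0,0,0.2],[0,0,-110,0,0,0,0.2],[0,0,-145,0,0,0,0.2],[0,0,-175,0,0,0,0.2],[0,0,-190,0,0,0,0.2],[0,0,-190,0,0,0,0.2],[0,0,-190,0,0,0,0.2]]'
python3 - <<'E'
from h import *
tgt([.6264,.2212,.30],-15.1)
im=imaging.get_image("scene");np.savez("pics/scene9.npz",**im);crop(im,120,150,150,150,"s9",4)
E
```

```text
t: 12.78
tool_pos: [0.6204, -0.2181, 0.2961]
tool_rot: [[0.019, 1.0, -0.003], [1.0, -0.019, 0.001], [0.001, -0.003, -1.0]]
force: [-0.2, -0.0, -1.3]
finger_gap: 0.392
t 12.775 pos [ 0.6204 -0.2181  0.2961] shift [439.3  -2.4  -3.5] rot [-0.003 -0.001  0.245] F [-0.18 -0.04 -1.33] gap 0.392
```

View pics/s9.png

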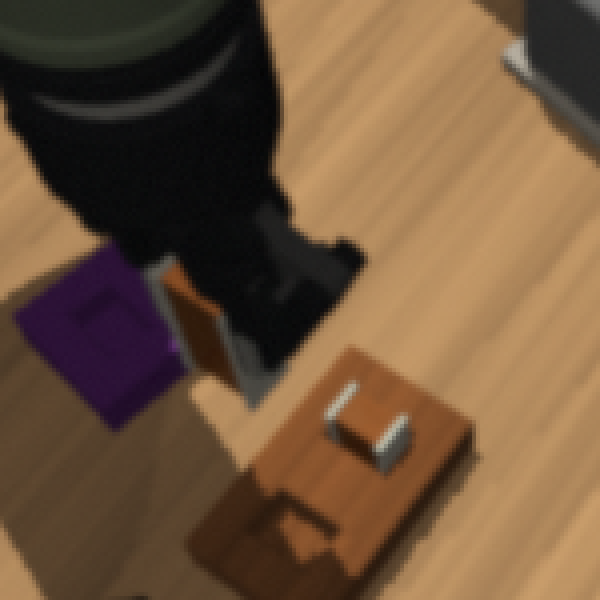

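The cell is in the grip, the right-hand slot is empty, and the short cell is still in place at (365,430). Now I'll carry it across to above the gap.

```bash
python3 -m handwheel '[[15,0,0,0,0,0,0.2],[45,0,0,0,0,0.02,0.2],[85,0,0,0,0,0.05,0.2],[130,0,0,0,0,0.08,0.2],[175,0,0,0,0,0.11,0.2],[220,0,0,0,0,0.14,0.2],[265,0,0,0,0,0.17,0.2],[310,0,0,0,0,0.2,0.2],[355,-1,0,0,0,0.22,0.2],[395,-2,0,0,0,0.24,0.2],[425,-2,0,0,0,0.245,0.2],[439,-2,0,0,0,0.245,0.2]]'
python3 -m handwheel '[[0,0,0,0,0,0,0.2],[0,0,0,0,0,0,0.2],[0,0,0,0,0,0,0.2]]'
python3 - <<'E'
from h import *
tgt([.6264,.2212,.1503],-15.1)
for n in("scene","top"):
    im=imaging.get_image(n);np.savez(f"pics/{n}10.npz",**im);cv2.imwrite(f"pics/{n}10.png",cv2.resize(im["pixels"][:240,60:360,::-1],(800,640) if 0 else (750,600)))
E
```

```text
t: 14.32
tool_pos: [0.6265, 0.2229, 0.2971]
tool_rot: [[0.259, 0.966, -0.001], [0.966, -0.259, -0.0], [-0.001, -0.001, -1.0]]
force: [0.4, -0.2, -0.6]
finger_gap: 0.394
t: 14.7
tool_pos: [0.6274, 0.2195, 0.298]
tool_rot: [[0.262, 0.965, 0.0], [0.965, -0.262, -0.0], [-0.0, 0.0, -1.0]]
force: [-0.0, -0.6, -0.6]
finger_gap: 0.394
t 14.7 pos [0.6274 0.2195 0.298 ] shift [  1.4  -1.4 147.7] rot [ 0.     0.    -0.002] F [-0.02 -0.56 -0.57] gap 0.394
```

View pics/scene10.png

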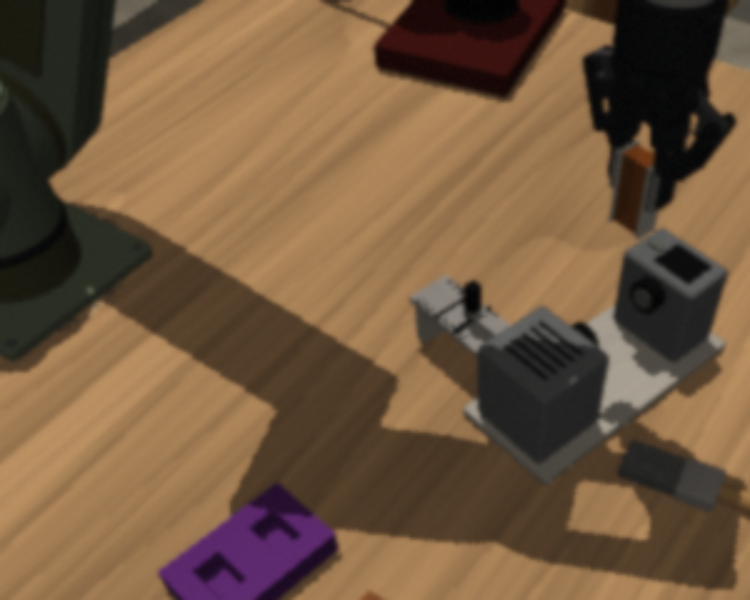

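View pics/top10.png

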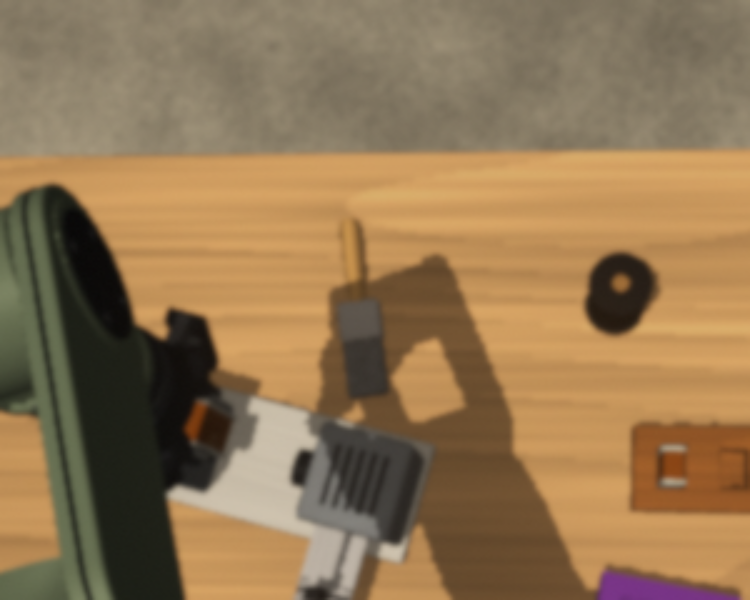

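The cell hangs upright above the gap and all bystanders are in place. In this view the slide post stands at home, pixel (472,295). I'll lower it in stages.

```bash
python3 -m handwheel '[[1,-1,15,0,0,0,0.2],[1,-1,35,0,0,0,0.2],[1,-1,60,0,0,0,0.2],[1,-1,85,0,0,0,0.2],[1,-1,100,0,0,0,0.2],[1,-1,100,0,0,0,0.2],[1,-1,100,0,0,0,0.2]]'
python3 - <<'E'
from h import *
tgt([.6264,.2212,.1503],-15.1)
for n in("scene","top"):
    im=imaging.get_image(n);np.savez(f"pics/{n}11.npz",**im)
crop(load("scene11"),240,40,140,120,"s11",5)
crop(load("top11"),90,120,140,110,"t11",5)
E
```

```text
t: 15.68
tool_pos: [0.6271, 0.222, 0.1988]
tool_rot: [[0.261, 0.965, 0.002], [0.965, -0.261, 0.0], [0.001, 0.002, -1.0]]
force: [0.9, 0.2, -0.1]
finger_gap: 0.396
t 15.675 pos [0.6271 0.222  0.1988] shift [-1.  -0.5 48.5] rot [ 0.002 -0.001 -0.   ] F [ 0.93  0.19 -0.06] gap 0.396
```

View pics/s11.png

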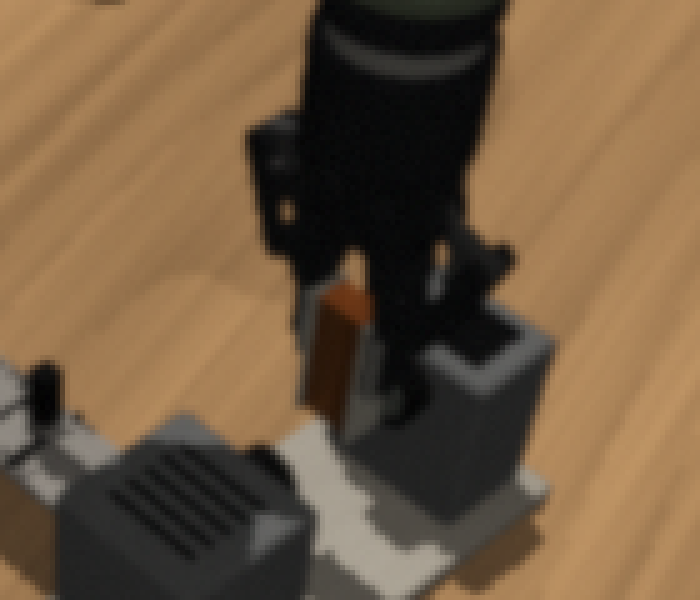

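View pics/t11.png

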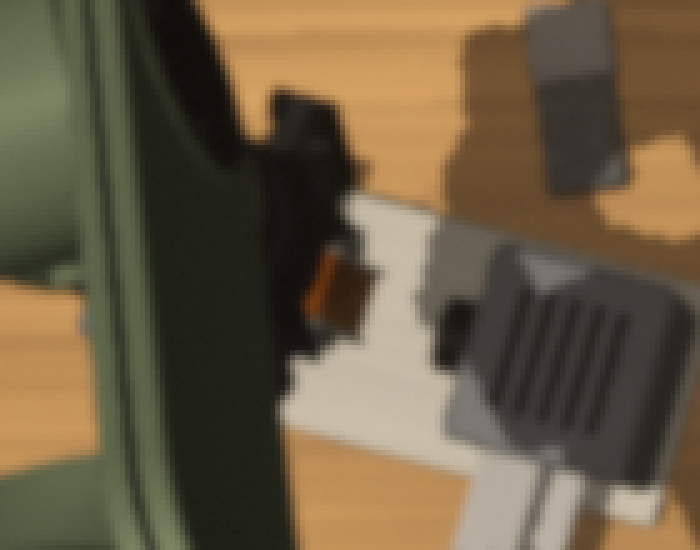

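The cell is over the gap, with the base plate visible on both sides and the lens tube clear (top crop: cell at (340,295), lamp tube at (455,335)). I'll lower it the remaining 48 mm.

```bash
python3 -m handwheel '[[-1,0,12,0,0,0,0.2],[-1,0,24,0,0,0,0.2],[-1,0,36,0,0,0,0.2],[-1,0,45,0,0,0,0.2],[-1,0,48,0,0,0,0.2],[-1,0,48,0,0,0,0.2],[-1,0,48,0,0,0,0.2],[-1,0,48,0,0,0,0.2]]'
python3 - <<'E'
from h import *
tgt([.6264,.2212,.1503],-15.1)
X0=np.array([.6264,.2212]);a=np.radians(-15.1);ex=np.array([np.cos(a),np.sin(a)]);ey=np.array([-ex[1],ex[0]])
for n in("scene","top"):
    im=imaging.get_image(n);np.savez(f"pics/{n}12.npz",**im)
    P=cloud(im);hsv=cv2.cvtColor(im["pixels"],cv2.COLOR_RGB2HSV)
    L=np.stack([(P[...,:2]-X0)@ex,(P[...,:2]-X0)@ey,P[...,2]-.085],-1)*1000
    am=(hsv[...,1]>140)&(hsv[...,0]<20)&(abs(L[...,0])<30)&(abs(L[...,1])<30)&(L[...,2]>-60)
    Q=L[am]; v,u=np.nonzero(am); print(n,am.sum(),"px",u.mean().round(1),v.mean().round(1))
    top=Q[:,2]>25; print(" top face: n",top.sum(),np.median(Q[top],0).round(1),"range",Q[top].min(0).round(1),Q[top].max(0).round(1))
    f=Q[:,2]<20; 
    if f.sum()>5: print(" side face n",f.sum(),np.median(Q[f],0).round(1),Q[f].min(0).round(1),Q[f].max(0).round(1))
crop(load("scene12"),240,40,140,120,"s12",5)
crop(load("top12"),90,120,140,110,"t12",5)
E
```

```text
t: 16.77
tool_pos: [0.6265, 0.221, 0.1504]
tool_rot: [[0.261, 0.965, 0.001], [0.965, -0.261, 0.0], [0.0, 0.001, -1.0]]
force: [-0.5, -1.2, -1.0]
finger_gap: 0.397
t 16.775 pos [0.6265 0.221  0.1504] shift [ 0.2 -0.2  0.1] rot [ 0.001 -0.    -0.   ] F [-0.5  -1.21 -1.02] gap 0.397
scene 192 px 304.0 123.9
 top face: n 72 [-0.9 -5.8 31.1] range [-12.8 -17.3  25.7] [21.6  7.7 58.5]
 side face n 107 [-1.3 -9.9 -2.6] [-12.6 -12.1 -31.3] [10.5 -8.3 19.8]
top 88 px 163.9 181.9
 top face: n 23 [-3.4 -7.2 31.7] range [-14.2 -14.1  25.4] [11.1 -3.6 63.6]
 side face n 52 [ 1.8 -8.  -1.1] [ -9.9  -9.  -22. ] [12.1 -6.7 18.7]
```

View pics/s12.png

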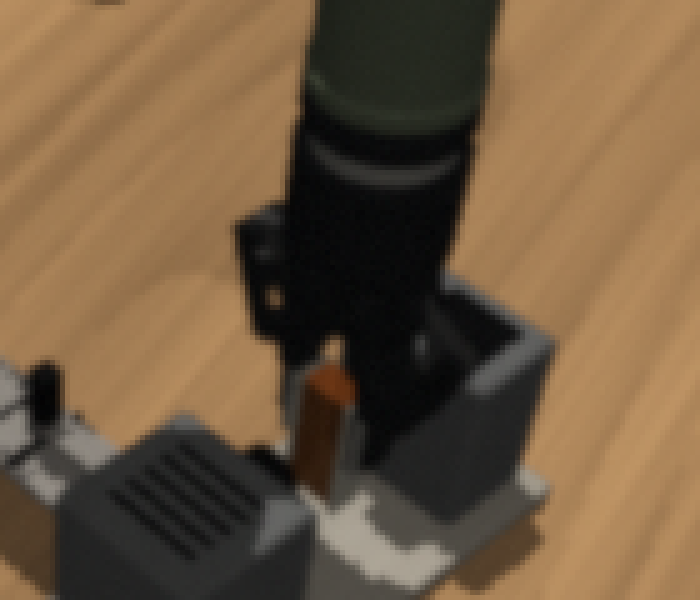

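View pics/t12.png

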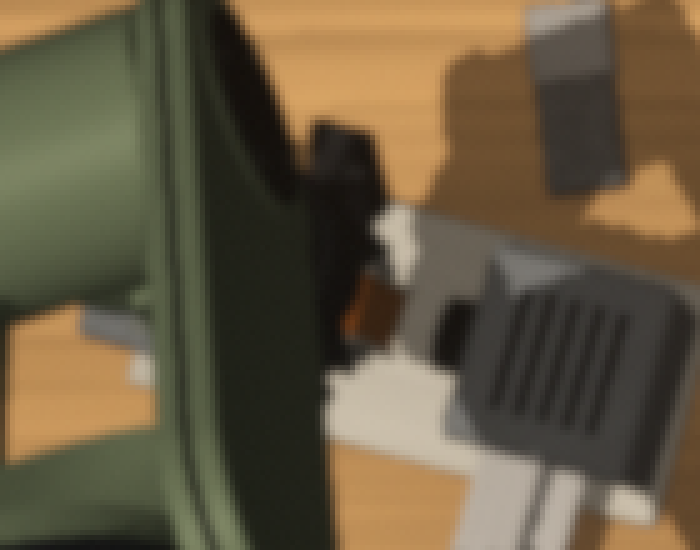

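The cell stands in the gap with its front clear face at meter y ≈ −9 mm and amber centred within 1 mm in x. I'll do a final check of height, tilt, slide and bystanders.

Run:
```python
from h import *
X0=np.array([.6264,.2212]);a=np.radians(-15.1);ex=np.array([np.cos(a),np.sin(a)]);ey=np.array([-ex[1],ex[0]])
im=load("scene12");P=cloud(im);hsv=cv2.cvtColor(im["pixels"],cv2.COLOR_RGB2HSV)
L=np.stack([(P[...,:2]-X0)@ex,(P[...,:2]-X0)@ey,P[...,2]-.085],-1)*1000
am=(hsv[...,1]>140)&(hsv[...,0]<20)&(abs(L[...,0])<14)&(abs(L[...,1])<30)&(L[...,2]>-60)
Q=L[am]
t=Q[(Q[:,1]>-6)&(Q[:,1]<6)&(Q[:,2]<45)];print("top z",len(t),np.percentile(t[:,2],[10,50,90]).round(1))
f=Q[(Q[:,2]<25)&(Q[:,1]<-6)];A=np.c_[f[:,0],f[:,2],np.ones(len(f))];print("face slope dy/dx, dy/dz",np.linalg.lstsq(A,f[:,1],rcond=None)[0].round(3))
for n in("top","scene"):
    for k in("0","12"):
        i=load(n+k);p=cloud(i);z=p[...,2]
        m=(z>.098)&(z<.118)&(np.hypot(p[...,0]-.49,p[...,1]-.165)<.04);q=p[m]
        h=cv2.cvtColor(i["pixels"],cv2.COLOR_RGB2HSV)
        sp=(z>.065)&(z<.09)&(np.hypot(p[...,0]-.78,p[...,1]+.11)<.08)
        sc=(z>.04)&(z<.056)&(np.hypot(p[...,0]-.622,p[...,1]+.158)<.025)
        print(n+k,"post",q.mean(0).round(4),"spool",sp.sum(),p[sp].mean(0).round(3),"short",sc.sum(),p[sc].mean(0).round(4))
d=cv2.absdiff(load("scene0")["pixels"],im["pixels"]);cv2.imwrite("pics/s12full.png",cv2.resize(im["pixels"][:,:,::-1],(800,600)))
print(manip.state()["dq"].round(2))
```

```text
top z 32 [30.2 31.2 32.5]
face slope dy/dx, dy/dz [-0.025  0.    -9.959]
top0 post [0.5015 0.1619 0.1075] spool 525 [ 0.786 -0.108  0.075] short 128 [ 0.6218 -0.1569  0.046 ]
top12 post [0.5014 0.162  0.1079] spool 527 [ 0.786 -0.108  0.075] short 128 [ 0.6218 -0.1569  0.046 ]
scene0 post [0.5035 0.1584 0.1048] spool 794 [ 0.787 -0.111  0.073] short 175 [ 0.6228 -0.1598  0.0443]
scene12 post [0.5034 0.1585 0.1054] spool 794 [ 0.787 -0.111  0.073] short 175 [ 0.6231 -0.1599  0.0445]
[-0.    0.18  0.13  0.   -0.01 -0.08]
```

View pics/s12full.png

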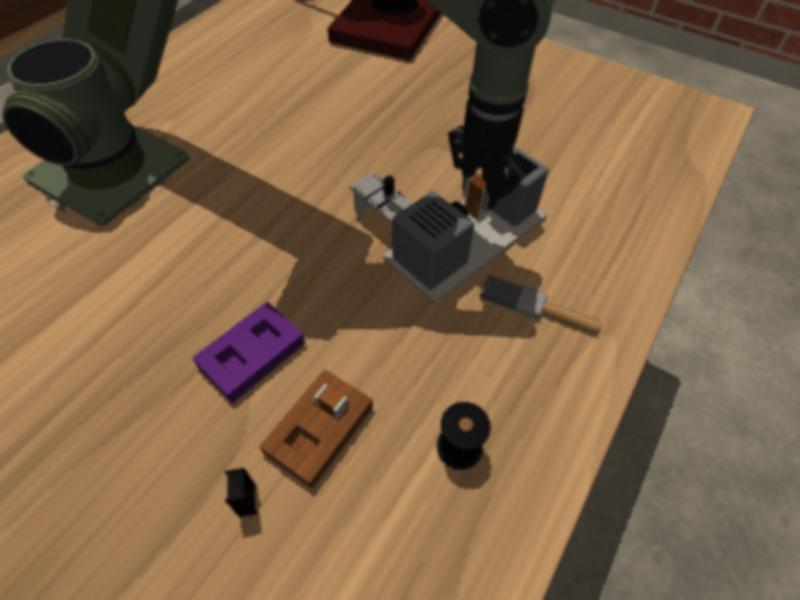

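All checks agree. The amber top reads 31.2 mm above the beam. In this view depth reads 3–4 mm low (the post and the short cell show the same), so the height is right within about 2–3 mm. The face is vertical and turned by only 0.025 rad, and the post, spool and short cell are unmoved. I'll hand it in.

```bash
python3 -c "
from rig import manip
print(manip.finish_job()); s=manip.state(); print(s['t'],s['tool_pos'],s['finger_gap'])"
```

```text
the job is handed in; nothing more can be done
None
the job is handed in; nothing more can be done
```

I did the whole task and handed it in at about 17 s, but no verdict was reported, so success is not confirmed.

**Slide:** I pulled it out until the pointer stood on the bold mark. Arm travel was 29.1 mm, then 29.9 mm, and I held it there for more than a second. After release it sprang back, and the last pictures show the post within 1 mm of where it started.

**Tall cell:** I took it from the wooden rack by its frosted faces (gap 33.6 mm) and left it held in the beam. My last checks showed:
- **Position:** centred on the beam within about 1 mm sideways and along the gap.
- **Height:** within about 2–3 mm; this is my least certain figure, because the scene camera's depth reads a few mm low.
- **Tilt:** face vertical and turned about 0.025 rad from square.

**Bystanders:** the short cell and spool measured unmoved, and the brush looks unmoved in the pictures.

**Disagreements:**
- The two cameras differ by 1–3 mm, so I used their average.
- The wrist force during the pull showed only about 2 N, less than the 4.8 N expected at the mark. I relied on the pictures and the arm travel instead.

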